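# Square up the sample bar on the tilted stage and lock it with its wedge

### The job

On the tilted stage, turn the square brass bar until its flat sides stand square to the two jaws beside it. Then take the orange wedge out of its grey stand, put it point first into the gap between the bar and the tapered jaw (the far one), flat face against the bar, and press it down firmly, with about 20 N, until it is locked tight and the bar is still square. Let go, and leave the bottle, the dish and the beaker where they stand.

Things in the scene. Friction and masses are not known exactly. Their poses are not given: they have to be found in the camera images.
- deck: Aluminium deck, 160 x 136 mm, of the tilted stage (grey base 170 x 140 mm), fixed 25 degrees to the worktop, low edge to the robot's left. Origin: on the deck surface on the bar's axis, 62 mm up. z: the deck's outward normal; x up the slope, to the robot's right; y away from the robot. A straight steel jaw (35 mm high, 62 long in x) stands at the bar's -y side, face at y = -28 mm.
- bar: Square brass bar, 36 x 36 mm, standing 80 mm out of the deck along the deck's z, above the jaws. It only turns about its axis, with friction (0.15 N m), and stays where left. Origin on its axis at the deck; x, y normal to its flats, z outward. Square in any quarter-turn position: its x parallel to the deck's x or y. It starts 20 to 70 degrees from square.
- wedge: Loose orange wedge, 100 mm long, 44 wide, 0.08 kg, upright, tip down in the stand. Origin: on the flat face, middle of the tip edge. z from tip to head, x along the width, y from the flat face (y = 0) to the tapered face (y = 11.3 mm at the tip, growing 1:6). Head with black top: z = 66 to 100 mm, 44 mm in x, y = 0 to 22.5; grip it across the 44 mm.
- stand: Fixed grey stand, 78 x 52 mm, 44 mm high, with an upright pocket 48 x 19.5 mm, 34 mm deep, in which the wedge stands. Origin: centre of its underside; x along the 78 mm side.
- white_bottle: Bystander: white reagent bottle with a blue cap, diameter 62 mm, 120 mm high. Origin: centre of its underside.
- dish: Bystander: clear flat dish, diameter 94 mm, 17 mm high. Origin: centre of its underside.
- beaker: Bystander: clear beaker, diameter about 84 mm, 106 mm high. Origin: centre of its underside.
- taper_jaw (a point): Foot of the tapered jaw's face, middle of its length, on the deck 28 mm to +y of the bar's axis; axes as the deck's. This dark steel jaw, 35 mm high and 62 mm long in x, leans outward 1:6: 28 mm from the bar's axis at the deck, 33.8 mm at its top (its back at 57 mm). A 30 mm high stop closes the low end of the gap, its face at x = -26 mm.
- seat (a point): Where the wedge's origin lies when the wedge is tight and the bar square: 18 mm to +y of the bar's axis, 10 mm above the deck (within 1 mm). Axes as the deck's; the wedge's axes are then parallel to them. Pressed in along the deck's -z with 15 to 25 N it jams here and stays locked when let go; merely dropped in, it sits at nearly the same depth but loose.
There are look-alikes about, which are no part of the job. There is more than one size of the wedge; the job needs the smaller.

How it is judged:
By the outcome, as a careful person would: the job done as asked, in the order asked, and still so for the second after the job is handed in, with the robot touching nothing.
It also fails if it takes over 58 s, if anything falls off the work surface, if the arm or the gripper's body presses on something with over 40 N, if the wrist force passes 120 N, or if a joint passes its speed limit or range.

### The arm

A 6-joint arm with a two-finger parallel gripper is mounted at the origin on a cart in front of the work surface, level with it; the furniture and walls round the work are solid. World frame = base frame: x ahead of the robot, y to its left, z up, the work surface at z = 0. Lengths are in m, angles in rad, forces in N, time in s.
With the tool pointing down it reaches from about 0.35 to 0.975 m from the base axis. Payload 4.9 kg.
Tool frame: the origin (TCP) lies at the very end of the fingers, on their centre line; the grasp point (between the pads) lies 19 mm behind it; z points along the fingers, y is the line along which they close (so a half turn about z gives the same grasp; the last joint's range is limited). The gripper opens to 85 mm and grips with 20 to 120 N. Pads are 22 mm wide; open, the fingers measure 114 mm over their backs; the gripper's body (76 mm by 85 mm) begins 54 mm behind the grasp point. The pads swing forward as they close: fully open they stand 13 mm farther back than shut.
Start: joints at [1.031, 0.053, 1.613, -0, 1.476, -0.119], TCP at [0.255, 0.57, 0.231] pointing down, gripper open.
Joint ranges: [-3.01, 3.01], [-1.01, 2.22], [0.06, 2.58], [-1.02, 4.17], [0.09, 2.62], [-3.14, 3.14]. Speed limits (rad/s): [2.57, 2.57, 3.14, 3.14, 3.14, 3.14].

### API

Orientations are given as a rotation vector (axis times angle).
In Python, from station import get_obs, optics, ctrl gives the robot as it stands.
- The arm moves only by the shell command python3 -m pendant 'ROWS' [FORCE]. ROWS is JSON, a list of rows, each a list of 3 entries, a list of its own where there are three numbers: the shift along the tool's x, y, z in mm, then the turn, a rotation vector about the tool's x, y, z in rad, then the opening, from 0 (shut) to 1 (fully open). A call has 1 to 12 rows; each row shifts and turns the commanded pose from where the row before left it, along the tool's axes as they then stand; what a row does not reach is not made up. A row lasts 1/12 s, in which the tool goes at most 41.7 mm and 7.16 degrees, less where a joint would pass 70% of its speed; a pose out of reach is approached as far as the arm can. A call is refused whole if a number of a shift passes 41.7 or a number of a turn 0.125, either way. A call with a gripper value outside its range is refused whole. The fingers move at their own pace and stop on an object; FORCE is the grip in N (left out, the last holds). Time passes only in rows, so rows that do not move let the fingers close. It gives the time, the measured TCP pose, the force, the opening and the grip force at its end, in the units of the state.
- get_obs(): the state, without advancing time (a new reading comes with each control period).
- optics.get_image(name): name is "scene" or "top"; returns the picture (400x640x3 uint8, red, green, blue); there is no depth.
- optics.camera_model(name): a dict with "fx", "fy", "cx", "cy" (pixels), "cam_to_world" (4x4, takes a point from camera to world coordinates). Camera axes: x right, y up, looking along -z (the intrinsics and any distortion apply to the point x, -y, -z); pixel columns grow to the right and rows downward; lengths in m; the calibration is good to about 2 mm. A picture is of the moment at which its call begins. camera_model takes no time and is no camera call.
- ctrl.finish_job(): hands the job in; it is judged then, once.
The state is a dict: "t": time; "q": joint angles; "dq": joint speeds; "effort": joint torques, N m; "tool_pos": TCP position; "tool_rot": TCP orientation; "contact_force": force on the tool from outside, world axes, zero at the start; "wrist_torque": the same for the moment, N m; "opening": finger opening in m; "grip_force": force on a finger pad.
Only numpy, scipy, OpenCV 4.12 (cv2) and the standard library are available. Lean on these libraries where they do the work, as an engineer would, in place of code of your own. Each camera call takes 0.05 s, during which the arm holds its last target. There are 200 camera calls.

## Working session

There is one attempt and no reset: what is moved stays moved. The work goes in short steps, Python scripts to look and compute and a shell command to move; the robot and the scene stay as the last step left them, time stands still between calls to the robot, and variables do not carry over. Pictures are saved under pics/ and viewed, at most 10 in all, crops included, and the job is handed in when it is done.

```bash
mkdir -p pics; ls; python3 - <<'E'
from station import get_obs, optics, ctrl
import cv2
for n in("scene","top"):
    cv2.imwrite(f"pics/{n}0.png",optics.get_image(n)[:,:,::-1]); m=optics.camera_model(n); print(n,m)
o=get_obs();print(o)
E
```

```text
pics
scene {'fx': 366.2738481285967, 'fy': 366.2738481285967, 'cx': 317.2052585995435, 'cy': 198.7872284830328, 'cam_to_world': array([[ 0.88346854,  0.21646791, -0.41548163,  0.13244839],
       [-0.46788358,  0.45280844, -0.75897923, -0.7013184 ],
       [ 0.02383894,  0.86493131,  0.50132379,  0.5437754 ],
       [ 0.        ,  0.        ,  0.        ,  1.        ]])}
top {'fx': 466.30903432157027, 'fy': 466.30903432157027, 'cx': 305.4740909614812, 'cy': 202.27402308701943, 'cam_to_world': array([[ 0.00490507,  0.99439666, -0.10559936,  0.39255364],
       [-0.99994571,  0.00390655, -0.00966053,  0.03060535],
       [-0.00919387,  0.10564101,  0.99436183,  1.50223185],
       [ 0.        ,  0.        ,  0.        ,  1.        ]])}
{'t': 0.1, 'q': array([ 1.03095658e+00,  5.32928315e-02,  1.61421386e+00, -2.63720557e-05,
        1.47602097e+00, -1.18981428e-01]), 'dq': array([ 0.00033349, -0.00355409, -0.00219507, -0.00121191,  0.00040835,
        0.00045935]), 'effort': array([ 1.25382971e-04, -3.94903207e+01, -3.71363997e+01, -1.59990900e-04,
        3.86057451e-03, -1.04598570e-05]), 'tool_pos': array([0.25502792, 0.56994974, 0.23015059]), 'tool_rot': array([-6.56084944e-01, -3.07170508e+00,  2.88887140e-03]), 'contact_force': array([-1.19214003, -0.37309815, -0.49751386]), 'wrist_torque': array([ 0.00408085, -0.01481499,  0.00364747]), 'grip_force': 0.0, 'opening': 0.08527167653000174}
```

View pics/scene0.png

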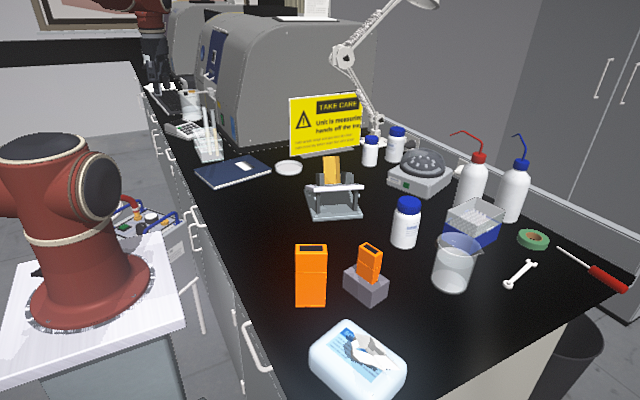

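View pics/top0.png

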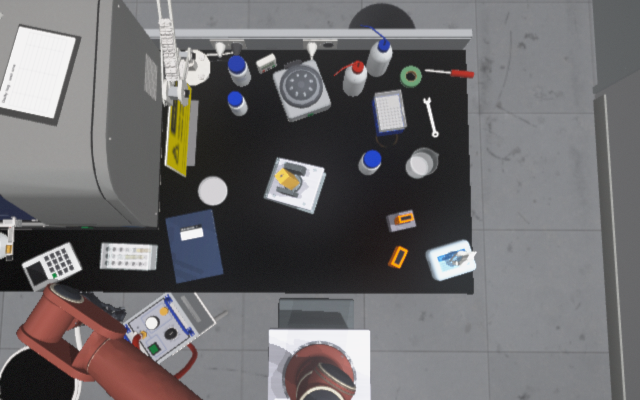

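The stage is at about (295,185) in the top view and (333,195) in the scene view. The stand with the smaller wedge is at (401,220) top and (368,270) scene. The larger look-alike stands alone at (398,257) top. Next I'll enlarge both areas.

```bash
python3 - <<'E'
import cv2,numpy as np
t=cv2.imread("pics/top0.png");s=cv2.imread("pics/scene0.png")
r=lambda im,x,y,w,h,k:cv2.resize(im[y:y+h,x:x+w],None,fx=k,fy=k,interpolation=cv2.INTER_CUBIC)
cv2.imwrite("pics/c1.png",np.hstack([r(t,258,150,75,70,5.333),r(t,375,195,75,70,5.333)])) 
cv2.imwrite("pics/c2.png",np.hstack([r(s,295,140,75,90,5.333),r(s,330,225,75,90,5.333)]))
E
```

```text
(no output)
```

View pics/c1.png

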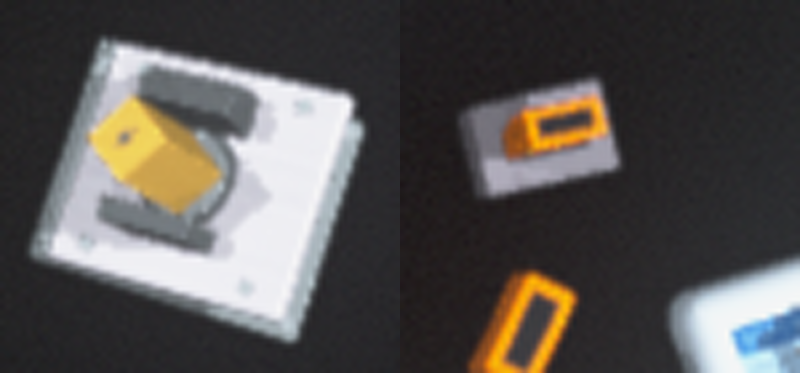

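View pics/c2.png

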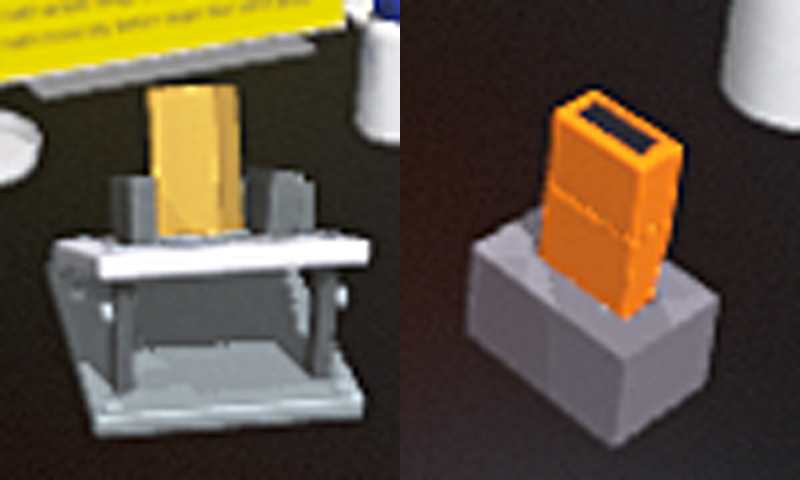

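```bash
cat > h.py <<'E'
import numpy as np, cv2, json
from scipy.optimize import least_squares
from scipy.spatial.transform import Rotation as Ro
from scipy.linalg import logm, expm
from station import get_obs, optics, ctrl
CM={n:optics.camera_model(n) for n in("scene","top")}
def proj(n,P):
    m=CM[n];P=np.atleast_2d(P);M=np.linalg.inv(m["cam_to_world"]);c=P@M[:3,:3].T+M[:3,3]
    return np.c_[m["cx"]+m["fx"]*c[:,0]/-c[:,2], m["cy"]+m["fy"]*c[:,1]/c[:,2]]
def T(p,R): A=np.eye(4);A[:3,:3]=R.as_matrix();A[:3,3]=p;return A
def deckT(p): return T([p[0],p[1],.062],Ro.from_euler('z',p[2])*Ro.from_euler('y',-25,degrees=True))
def ap(A,P): return np.atleast_2d(P)@A[:3,:3].T+A[:3,3]
def tool(): o=get_obs(); return T(o["tool_pos"],Ro.from_rotvec(o["tool_rot"]))
def step(target,cur=None,maxmm=35,maxr=.115):
    cur=tool() if cur is None else cur
    D=np.linalg.inv(cur)@target; rv=Ro.from_matrix(D[:3,:3]).as_rotvec()
    n=int(max(1,np.ceil(np.linalg.norm(D[:3,3])*1e3/maxmm),np.ceil(np.linalg.norm(rv)/maxr)))
    d=expm(np.real(logm(D))/n)
    print(n,"rows of",np.round(d[:3,3]*1e3,2).tolist(),np.round(Ro.from_matrix(d[:3,:3]).as_rotvec(),4).tolist())
def un(uv,ox,oy,du=0,k=16/3): return [(uv[0]-du+.5)/k-.5+ox,(uv[1]+.5)/k-.5+oy]
E
cat > fit.py <<'E'
from h import *
t=lambda u,v:("top",un((u,v),258,150)); t2=lambda u,v:("top",un((u,v),375,195,400))
s=lambda u,v:("scene",un((u,v),295,140)); s2=lambda u,v:("scene",un((u,v),330,225,400))
mm=.001
deck=[((-31,57,35),t(145,68)),((31,57,0),t(258,98)),((31,28,0),t(247,138)),((-31,-28,35),t(107,195)),((31,-28,0),t(216,232))]
dk=[((-80,68,0),t(118,42)),((80,68,0),t(355,95)),((80,-68,0),t(293,328)),((-80,-68,0),t(50,250)),((80,-68,0),s(100,255)),((80,68,0),s(368,240))]
# bar corners 0=A(back)1=B(left)2=D(front)3=C(right)
bar=[(0,80,t(140,97)),(1,80,t(88,135)),(3,0,t(222,175)),(2,0,t(182,215)),(2,80,s(147,87)),(3,80,s(222,90)),(0,80,s(240,88))]
def bc(p,k,z): a=p[3]+np.pi/4+k*np.pi/2; r=18*2**.5; return (r*np.cos(a),r*np.sin(a),z)
def res(p,full=False):
    A=deckT(p);L=[(q,o) for q,o in deck]+[((q[0]+p[4],q[1]+p[5],0),o) for q,o in dk]+[(bc(p,k,z),o) for k,z,o in bar]
    r=np.array([proj(o[0],ap(A,np.array(q)*mm)+([p[6],p[7],p[8]] if o[0]=="scene" else 0))[0]-o[1] for q,o in L])
    return r if full else np.r_[r.ravel(),p[6:]/.003]
best=min((least_squares(res,[.49,.04,-1.8,a,0,0,0,0,0],loss='soft_l1',x_scale=[.01,.01,.1,.1,5,5,.01,.01,.01]) for a in (.3,.7,1.1,1.4)),key=lambda r:r.cost)
p=best.x;print("deck xy yaw°",p[:2],np.degrees(p[2]),"bar°",np.degrees(p[3]),"off",p[4:],best.cost);print(np.round(res(p,1),1).tolist())
# stand + wedge
st=[((-39,26,44),t2(470,110)),((39,26,44),t2(600,80)),((39,-26,44),t2(620,168)),((-39,-26,44),t2(487,198)),
 ((-39,-26,44),s2(470,245)),((39,-26,44),s2(625,358)),((39,26,44),s2(718,298)),((39,-26,0),s2(612,445)),((-39,-26,0),s2(468,330)),((39,26,0),s2(710,380))]
wd=[((-22,22.5,110),t2(527,105)),((22,22.5,110),t2(600,97)),((22,0,110),t2(607,137)),((-22,0,110),t2(527,150)),
 ((-22,0,110),s2(553,109)),((22,0,110),s2(640,168)),((22,22.5,110),s2(683,148)),((-22,22.5,110),s2(597,88))]
def res2(q,L,full=False):
    A=T([q[0],q[1],0],Ro.from_euler('z',q[2]))
    r=np.array([proj(o[0],ap(A,np.array(P)*mm)+(q[3:6] if o[0]=="scene" else 0))[0]-o[1] for P,o in L])
    return r if full else np.r_[r.ravel(),q[3:]/.003]
for n,L in(("stand",st),("wedge",wd)):
    f=least_squares(res2,[.4,-.18,-1.5,0,0,0],args=(L,),loss='soft_l1',x_scale=[.01,.01,.1,.01,.01,.01]);q=f.x
    print(n,q[:2],np.degrees(q[2]),q[3:],f.cost);print(np.round(res2(q,L,1),1).tolist())
    if n=="wedge": w=q
json.dump(dict(deck=p[:3].tolist(),bar=p[3],wedge=w[:3].tolist()),open("est.json","w"))
# overlay
im={n:cv2.resize(cv2.imread(f"pics/{n}0.png"),None,fx=8,fy=8,interpolation=cv2.INTER_CUBIC) for n in("top","scene")}
def line(n,A,P,c,off):
    z=((proj(n,ap(A,np.array(P)*mm)+off)+.5)*8).astype(int); cv2.polylines(im[n],[z],True,c,1)
A=deckT(p);W=T([w[0],w[1],0],Ro.from_euler('z',w[2]))
for n in im:
    o=p[6:9] if n=="scene" else 0;o2=w[3:6] if n=="scene" else 0
    for z in(0,80): line(n,A,[bc(p,k,z) for k in range(4)],(0,0,255),o)
    line(n,A,[(-31,33.8,35),(31,33.8,35),(31,57,35),(-31,57,35)],(255,0,0),o);line(n,A,[(-31,28,0),(31,28,0),(31,57,0),(-31,57,0)],(255,0,0),o)
    line(n,A,[(-31,-28,35),(31,-28,35),(31,-28,0),(-31,-28,0)],(0,255,0),o)
    for z in(76,110): line(n,W,[(-22,0,z),(22,0,z),(22,22.5,z),(-22,22.5,z)],(255,0,255),o2)
cv2.imwrite("pics/ov.png",np.vstack([np.hstack([im["top"][8*155:8*190+20,8*268:8*306],im["top"][8*200:8*235+20,8*388:8*426]]),np.hstack([im["scene"][8*150:8*187,8*312:8*350],im["scene"][8*236:8*273,8*345:8*383]])]))
E
python3 fit.py
```

```text
deck xy yaw° [0.60768214 0.08405171] -107.62168771136663 bar° 55.18820551031455 off [ 7.73883404e+00 -5.94123541e-01  1.23316493e-03 -1.09606993e-03
 -1.28896466e-03] 9.84385220999114
[[0.5, -2.4], [1.1, -0.7], [0.3, 0.5], [-1.0, -0.3], [0.5, 0.0], [0.7, 0.4], [-0.0, 0.3], [-2.1, -1.1], [0.0, 1.5], [-0.0, 0.4], [0.8, -0.2], [-1.2, -0.7], [-0.3, 0.1], [1.0, 0.4], [-0.1, 0.4], [0.2, 0.5], [-1.9, -0.8], [-0.5, -0.5]]
stand [ 0.49115132 -0.25643409] -77.50563362295183 [ 0.00104071 -0.00092633 -0.00013126] 1.2297094757349993
[[-0.1, -0.1], [-0.2, 0.2], [0.0, -0.1], [0.6, -0.4], [0.5, -0.2], [-0.1, 0.1], [0.2, -0.6], [0.1, 0.3], [-0.4, -0.0], [-0.9, 0.3]]
wedge [ 0.48469245 -0.25702245] -81.00458527127526 [ 0.00015366 -0.00099433 -0.00096043] 1.0399816994848126
[[-0.7, 0.6], [0.2, -0.1], [0.2, -0.2], [0.6, -0.4], [0.0, -0.2], [-0.4, 0.4], [0.0, -0.2], [0.2, -0.3]]
```

View pics/ov.png

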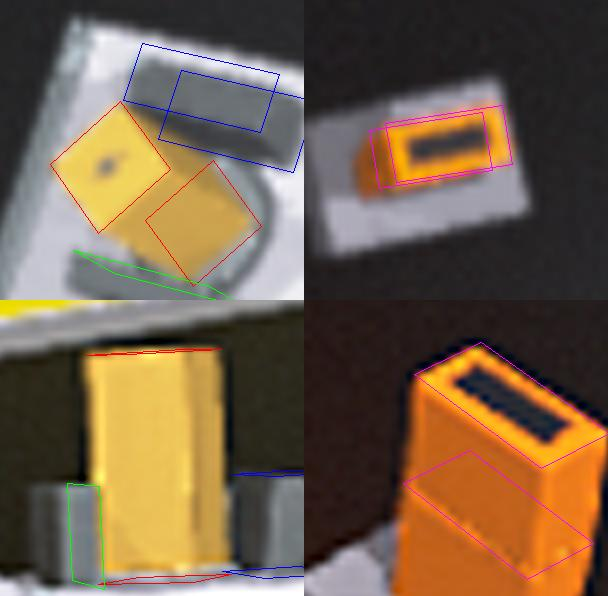

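The overlay puts the bar top and wedge head well on the picture. The taper jaw's back is chamfered, so I'll drop that point. I'll get the deck yaw from the long edges with sub-pixel accuracy.

```bash
cat > edge.py <<'E'
from h import *
g=cv2.cvtColor(cv2.imread("pics/top0.png"),cv2.COLOR_BGR2GRAY).astype(np.float32)
def edge(a,b,n=30,half=5):
    a,b=np.array(a,float),np.array(b,float);d=(b-a)/np.linalg.norm(b-a);nn=np.array([-d[1],d[0]]);s=np.arange(-half,half+.01,.1);out=[]
    for f in np.linspace(.1,.9,n):
        c=a+f*(b-a);m=(c+s[:,None]*nn).astype(np.float32)
        v=cv2.GaussianBlur(cv2.remap(g,m[:,0][None],m[:,1][None],cv2.INTER_LINEAR),(15,1),2)[0]
        out.append(m[np.argmax(abs(np.gradient(v)))])
    out=np.array(out);vx,vy,x0,y0=cv2.fitLine(out,cv2.DIST_HUBER,0,.01,.01).ravel()
    r=abs((out-[x0,y0])@[-vy,vx]);return out[r<.6],np.degrees(np.arctan2(vy,vx)),(r<.6).mean()
E=dict(back=(un((118,42),258,150),un((355,95),258,150)),right=(un((355,95),258,150),un((293,328),258,150)),front=(un((50,250),258,150),un((293,328),258,150)))
pts={k:edge(*v) for k,v in E.items()}
for k,v in pts.items(): print(k,v[1],v[2])
xy=json.load(open("est.json"))["deck"]
ends=dict(back=((-80,68,0),(80,68,0)),right=((80,68,0),(80,-68,0)),front=((-80,-68,0),(80,-68,0)))
for k in pts:
    def r(q):
        A=deckT([xy[0],xy[1],q[0]]);e=np.array(ends[k],float);e[:,0 if k=="right" else 1]+=q[1]*10
        z=proj("top",ap(A,e*.001));d=(z[1]-z[0])/np.linalg.norm(z[1]-z[0]);return (pts[k][0]-z[0])@[-d[1],d[0]]
    f=least_squares(r,[xy[2],0]);print(k,"yaw",np.degrees(f.x[0]),"off mm",f.x[1]*10,"rms",np.sqrt(np.mean(f.fun**2)))
E
sed -i 's/^deck=\[((-31,57,35),t(145,68)),/deck=[/' fit.py; python3 edge.py; python3 fit.py
```

```text
back 13.113239 1.0
right -72.434006 0.9666666666666667
front 21.063902 0.5666666666666667
back yaw -108.04096394474439 off mm 0.21076238749957638 rms 0.24196747976247146
right yaw -107.6017283265955 off mm 19.30620746277771 rms 0.17546180157579125
front yaw -113.33072936659471 off mm -2.369223697507931 rms 0.30046213561464985
deck xy yaw° [0.60802616 0.08384428] -107.8103683814031 bar° 55.39384873385462 off [ 7.57138190e+00 -7.06676445e-01  1.05098426e-03 -9.77504952e-04
 -1.27972047e-03] 8.08036536276852
[[1.2, -0.8], [0.4, 0.5], [-0.9, -0.5], [0.6, -0.1], [0.8, 0.2], [0.0, 0.3], [-2.1, -1.2], [-0.0, 1.3], [-0.1, 0.3], [0.8, -0.1], [-1.2, -0.8], [-0.2, -0.0], [1.1, 0.2], [0.0, 0.3], [0.3, 0.5], [-1.8, -0.8], [-0.4, -0.4]]
stand [ 0.49115132 -0.25643409] -77.50563362295183 [ 0.00104071 -0.00092633 -0.00013126] 1.2297094757349993
[[-0.1, -0.1], [-0.2, 0.2], [0.0, -0.1], [0.6, -0.4], [0.5, -0.2], [-0.1, 0.1], [0.2, -0.6], [0.1, 0.3], [-0.4, -0.0], [-0.9, 0.3]]
wedge [ 0.48469245 -0.25702245] -81.00458527127526 [ 0.00015366 -0.00099433 -0.00096043] 1.0399816994848126
[[-0.7, 0.6], [0.2, -0.1], [0.2, -0.2], [0.6, -0.4], [0.0, -0.2], [-0.4, 0.4], [0.0, -0.2], [0.2, -0.3]]
```

```bash
cat >> h.py <<'E'
DK=[.608,.0838,np.radians(-107.8)]; A=deckT(DK)
def toolD(pos_mm,ydeg):
    "tool pose in deck frame: z=-deck z, tool y at ydeg in the deck xy plane"
    c,s=np.cos(np.radians(ydeg)),np.sin(np.radians(ydeg)); y=np.array([c,s,0]);z=np.array([0,0,-1.]);R=np.c_[np.cross(y,z),y,z]
    return A@T(np.array(pos_mm)*.001,Ro.from_matrix(R))
E
python3 - <<'E'
from h import *
a=180-34.6+2
G=toolD([0,0,44],a);P=toolD([0,0,115],a);W=G.copy();W[:3,3]=[.43,.33,.37]
print(P[:3,3],G[:3,3]); step(W);step(P,W);step(G,P)
E
```

```text
[0.62285713 0.13007454 0.1662254 ] [0.61368447 0.10150504 0.10187754]
10 rows of [-29.46, -11.64, -9.57] [0.0413, -0.0146, 0.0452]
10 rows of [-22.39, 10.41, 24.02] [-0.0, -0.0, -0.0]
3 rows of [-0.0, 0.0, 23.67] [-0.0, -0.0, -0.0]
```

```bash
python3 -m pendant '[[[-29.5,-11.6,-9.6],[0.0413,-0.0146,0.0452],1],[[-29.5,-11.6,-9.6],[0.0413,-0.0146,0.0452],1],[[-29.5,-11.6,-9.6],[0.0413,-0.0146,0.0452],1],[[-29.5,-11.6,-9.6],[0.0413,-0.0146,0.0452],1],[[-29.5,-11.6,-9.6],[0.0413,-0.0146,0.0452],1],[[-29.5,-11.6,-9.6],[0.0413,-0.0146,0.0452],1],[[-29.5,-11.6,-9.6],[0.0413,-0.0146,0.0452],1],[[-29.5,-11.6,-9.6],[0.0413,-0.0146,0.0452],1],[[-29.5,-11.6,-9.6],[0.0413,-0.0146,0.0452],1],[[-29.5,-11.6,-9.6],[0.0413,-0.0146,0.0452],1],[[0,0,0],[0,0,0],1],[[0,0,0],[0,0,0],1]]' 60; python3 - <<'E'
from h import *
a=147.4
step(toolD([0,0,115],a)); print(get_obs()["q"])
E
```

```text
t: 1.1
tool_pos: [0.4315, 0.33, 0.3714]
tool_rot: [1.287, 2.727, -0.657]
contact_force: [0.2, 0.5, 0.1]
opening: 0.0854
grip_force: 0.0
10 rows of [-22.29, 10.33, 24.16] [0.0003, -0.0002, -0.0002]
[ 0.64135433  0.05299018  1.42476972 -0.27163932  2.00939916 -0.1206503 ]
```

```bash
python3 -m pendant '[[[-22.3,10.3,24.1],[0,0,0],1],[[-22.3,10.3,24.1],[0,0,0],1],[[-22.3,10.3,24.1],[0,0,0],1],[[-22.3,10.3,24.1],[0,0,0],1],[[-22.3,10.3,24.1],[0,0,0],1],[[-22.3,10.3,24.1],[0,0,0],1],[[-22.3,10.3,24.1],[0,0,0],1],[[-22.3,10.3,24.1],[0,0,0],1],[[-22.3,10.3,24.1],[0,0,0],1],[[-22.3,10.3,24.1],[0,0,0],1],[[0,0,0],[0,0,0],1]]'; python3 - <<'E'
from h import *
step(toolD([0,0,115],147.4)); step(toolD([0,0,44],147.4)); print(get_obs()["q"])
t=optics.get_image("top");s=optics.get_image("scene")
r=lambda im,x,y,w,h,k:cv2.resize(im[y:y+h,x:x+w,::-1],None,fx=k,fy=k,interpolation=cv2.INTER_CUBIC)
cv2.imwrite("pics/a1.png",np.hstack([r(t,250,130,80,90,5),r(s,290,100,80,90,5)]))
E
```

```text
t: 2.02
tool_pos: [0.6207, 0.1276, 0.1595]
tool_rot: [1.287, 2.732, -0.67]
contact_force: [-0.6, -0.2, -1.2]
opening: 0.0855
grip_force: 0.0
1 rows of [-1.12, 0.57, -7.36] [-0.0066, -0.0052, 0.0009]
2 rows of [-0.7, 0.47, 31.82] [-0.0033, -0.0026, 0.0005]
[ 0.24329193  0.29952015  1.50249674 -0.36547959  1.58766119 -0.40716203]
```

View pics/a1.png

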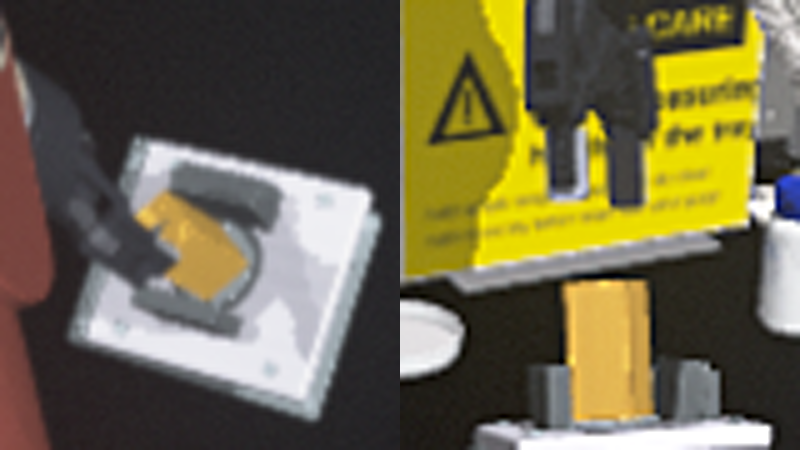

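The gripper is centred above the bar with the fingers either side of it, so I'm lowering it.

```bash
python3 -m pendant '[[[-0.7,0.4,21],[-0.003,-0.003,0],1],[[-0.7,0.5,21],[-0.003,-0.002,0],1],[[0,0,21],[0,0,0],1],[[0,0,0],[0,0,0],1],[[0,0,0],[0,0,0],1]]' 20; python3 - <<'E'
from h import *
step(toolD([0,0,44],147.4))
E
```

```text
t: 2.53
tool_pos: [0.6147, 0.106, 0.1092]
tool_rot: [1.278, 2.725, -0.654]
contact_force: [0.5, -0.0, -0.1]
opening: 0.0854
grip_force: 0.0
1 rows of [-0.89, -0.76, 8.58] [0.007, 0.0033, 0.0014]
```

```bash
python3 -m pendant '[[[-0.5,-0.5,7],[0.004,0.002,0],1],[[0,0,0],[0,0,0],0.3],[[0,0,0],[0,0,0],0.3],[[0,0,0],[0,0,0],0.3],[[0,0,0],[0,0,0],0.3],[[0,0,0],[0,0,0],0.3],[[0,0,0],[0,0,0],0.3],[[0,0,0],[0,0,0],0.3],[[0,0,0],[0,0,0],0.3]]' 20; python3 - <<'E'
from h import *
step(toolD([0,0,44],147.4)); o=get_obs();print(o["contact_force"]@tool()[:3,:3],o["wrist_torque"]@tool()[:3,:3])
E
```

```text
t: 3.28
tool_pos: [0.6147, 0.101, 0.1047]
tool_rot: [1.283, 2.724, -0.661]
contact_force: [-4.1, -0.3, 4.9]
opening: 0.0358
grip_force: 24.2
1 rows of [1.68, 0.55, 2.46] [0.0018, 0.0021, -0.0011]
[ 1.31650135 -4.91843999 -3.77589505] [ 0.78719993  0.23720358 -0.04911042]
```

```bash
python3 -m pendant '[[[0,0,0],[0,0,0],0.3],[[0,0,0],[0,0,0],0.3]]' 60; python3 - <<'E'
from h import *
step(toolD([0,0,46],180),maxr=.08)
E
```

```text
t: 3.45
tool_pos: [0.6147, 0.101, 0.1048]
tool_rot: [1.283, 2.724, -0.661]
contact_force: [-3.9, -0.4, 6.4]
opening: 0.0354
grip_force: 62.0
8 rows of [0.19, 0.12, 0.07] [0.0001, 0.0003, -0.0713]
```

```bash
python3 -m pendant '[[[0.2,0,0],[0,0,-0.0713],0.3],[[0.2,0,0],[0,0,-0.0713],0.3],[[0.2,0,0],[0,0,-0.0713],0.3],[[0.2,0,0],[0,0,-0.0713],0.3],[[0.2,0,0],[0,0,-0.0713],0.3],[[0.2,0,0],[0,0,-0.0713],0.3],[[0.2,0,0],[0,0,-0.0713],0.3],[[0.2,0,0],[0,0,-0.0713],0.3],[[0,0,0],[0,0,0],0.3],[[0,0,0],[0,0,0],0.3],[[0,0,0],[0,0,0],0.3]]' 60; python3 - <<'E'
from h import *
step(toolD([0,0,46],180)); o=get_obs();print(o["contact_force"]@tool()[:3,:3],o["wrist_torque"]@tool()[:3,:3],o["q"])
E
```

```text
t: 4.37
tool_pos: [0.6154, 0.1019, 0.1043]
tool_rot: [-0.466, -2.975, 0.657]
contact_force: [5.2, -1.2, 2.4]
opening: 0.0351
grip_force: 61.8
1 rows of [1.49, 0.23, 0.59] [0.0028, 0.0074, -0.0017]
[-5.37667631 -0.61301833 -2.30855755] [ 0.17591584 -0.39999681 -0.13810192] [ 0.21007509  0.31541349  1.58031157 -0.37883205  1.47290305 -0.96906291]
```

```bash
python3 -m pendant '[[[0,0,0],[0,0,0],1],[[0,0,0],[0,0,0],1],[[0,0,0],[0,0,0],1],[[0,0,0],[0,0,0],1],[[0,0,0],[0,0,0],1],[[0,0,-20],[0,0,0],1],[[0,0,-30],[0,0,0],1],[[0,0,-35],[0,0,0],1],[[0,0,-35],[0,0,0],1],[[0,0,-35],[0,0,0],1],[[0,0,-35],[0,0,0],1]]'; python3 - <<'E'
from h import *
# wedge grasp: vertical tool, tool y = wedge -x
w=json.load(open("est.json"))["wedge"]; yaw=np.radians(-80)
def gw(z):
    c=np.array([w[0],w[1],0])+Ro.from_euler('z',yaw).apply([0,.01125,0]); y=-Ro.from_euler('z',yaw).apply([1,0,0]);zz=np.array([0,0,-1.])
    return T([c[0],c[1],z],Ro.from_matrix(np.c_[np.cross(y,zz),y,zz]))
print(gw(.079)[:3,3]); step(gw(.2)); print(get_obs()["q"])
t=optics.get_image("top");s=optics.get_image("scene")
r=lambda im,x,y,w,h,k:cv2.resize(im[y:y+h,x:x+w,::-1],None,fx=k,fy=k,interpolation=cv2.INTER_CUBIC)
cv2.imwrite("pics/a2.png",np.hstack([r(t,258,150,75,70,16/3),r(s,295,140,75,70,16/3)]))
E
```

```text
t: 5.28
tool_pos: [0.6373, 0.1792, 0.277]
tool_rot: [-0.463, -2.971, 0.656]
contact_force: [0.3, 0.4, -0.4]
opening: 0.0857
grip_force: 0.0
[ 0.49577153 -0.2550689   0.079     ]
14 rows of [7.33, -30.14, 12.96] [-0.0304, -0.0073, -0.034]
[ 0.30762299  0.29167024  1.31227017 -0.36036401  1.78326502 -0.98700852]
```

View pics/a2.png

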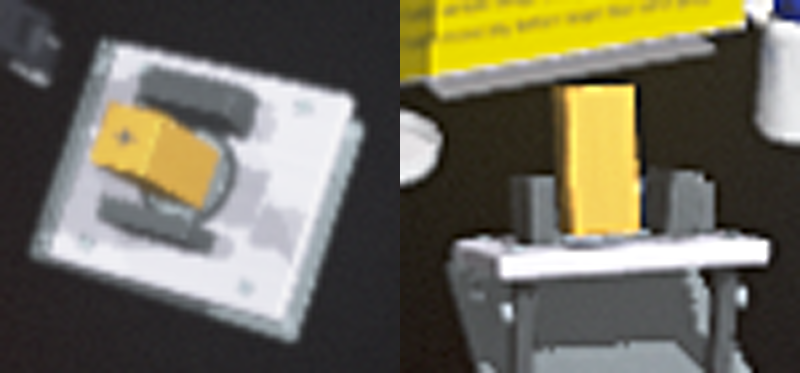

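The bar now looks square: its top edge (105,100)-(160,112) runs parallel to the deck's back edge. Next is the wedge.

```bash
python3 -m pendant '[[[7.3,-30.1,13],[-0.0304,-0.0073,-0.034],1],[[7.3,-30.1,13],[-0.0304,-0.0073,-0.034],1],[[7.3,-30.1,13],[-0.0304,-0.0073,-0.034],1],[[7.3,-30.1,13],[-0.0304,-0.0073,-0.034],1],[[7.3,-30.1,13],[-0.0304,-0.0073,-0.034],1],[[7.3,-30.1,13],[-0.0304,-0.0073,-0.034],1],[[7.3,-30.1,13],[-0.0304,-0.0073,-0.034],1],[[7.3,-30.1,13],[-0.0304,-0.0073,-0.034],1],[[7.3,-30.1,13],[-0.0304,-0.0073,-0.034],1],[[7.3,-30.1,13],[-0.0304,-0.0073,-0.034],1],[[7.3,-30.1,13],[-0.0304,-0.0073,-0.034],1],[[7.3,-30.1,13],[-0.0304,-0.0073,-0.034],1]]' 20 && python3 -m pendant '[[[7.3,-30.1,13],[-0.0304,-0.0073,-0.034],1],[[7.3,-30.1,13],[-0.0304,-0.0073,-0.034],1],[[0,0,0],[0,0,0],1],[[0,0,0],[0,0,0],1],[[0,0,0],[0,0,0],1]]'
cat >> h.py <<'E'
def gw(z,yawdeg=-80):
    w=json.load(open("est.json"))["wedge"];q=Ro.from_euler('z',np.radians(yawdeg))
    c=np.array([w[0],w[1],0])+q.apply([0,.01125,0]); y=-q.apply([1,0,0]);zz=np.array([0,0,-1.])
    return T([c[0],c[1],z],Ro.from_matrix(np.c_[np.cross(y,zz),y,zz]))
E
python3 - <<'E'
from h import *
step(gw(.08)); print(get_obs()["q"])
P=deckT(DK)
for n,o in(("top",(258,150)),("scene",(295,140))):
    z=proj(n,ap(P,np.array([(-18,18,80),(18,18,80),(18,-18,80),(-18,-18,80)])*.001)); print(n,np.round((z-o)*16/3,0).tolist())
E
```

```text
t: 6.38
tool_pos: [0.5027, -0.1941, 0.2206]
tool_rot: [0.169, -3.127, 0.096]
contact_force: [1.0, -0.3, 0.8]
opening: 0.0852
grip_force: 0.0
t: 6.8
tool_pos: [0.4963, -0.255, 0.1976]
tool_rot: [0.273, -3.129, -0.0]
contact_force: [0.0, 0.1, 0.5]
opening: 0.0854
grip_force: 0.0
4 rows of [0.11, 0.02, 29.39] [0.0, -0.0001, -0.0001]
[-6.07929658e-01 -8.35162319e-02  1.80446886e+00 -3.76422915e-04
  1.42110298e+00 -2.35265772e+00]
top [[108.0, 98.0], [162.0, 111.0], [141.0, 172.0], [87.0, 158.0]]
scene [[215.0, 82.0], [230.0, 80.0], [162.0, 84.0], [149.0, 86.0]]
```

```bash
python3 -m pendant '[[[0,0,30],[0,0,0],1],[[0,0,30],[0,0,0],1],[[0,0,30],[0,0,0],1],[[0,0,30],[0,0,0],1],[[0,0,0],[0,0,0],1],[[0,0,0],[0,0,0],0.4],[[0,0,0],[0,0,0],0.4],[[0,0,0],[0,0,0],0.4],[[0,0,0],[0,0,0],0.4],[[0,0,0],[0,0,0],0.4],[[0,0,0],[0,0,0],0.4],[[0,0,0],[0,0,0],0.4]]' 20;  python3 -m pendant '[[[0,0,0],[0,0,0],0.4],[[0,0,0],[0,0,0],0.4]]' 60; python3 - <<'E'
from h import *
t=optics.get_image("top");s=optics.get_image("scene")
r=lambda im,x,y,w,h,k:cv2.resize(im[y:y+h,x:x+w,::-1],None,fx=k,fy=k,interpolation=cv2.INTER_CUBIC)
cv2.imwrite("pics/a3.png",np.hstack([r(t,365,180,80,80,5),r(s,325,215,80,80,5)])); print(get_obs()["contact_force"])
E
```

```text
t: 7.8
tool_pos: [0.4984, -0.2563, 0.0812]
tool_rot: [-0.274, 3.125, -0.005]
contact_force: [-1.0, 1.9, 6.7]
opening: 0.0444
grip_force: 22.3
t: 7.97
tool_pos: [0.4986, -0.2564, 0.0814]
tool_rot: [-0.274, 3.125, -0.005]
contact_force: [-0.3, 2.3, 8.3]
opening: 0.0433
grip_force: 60.3
[0.72045385 2.50946612 7.68583323]
```

View pics/a3.png

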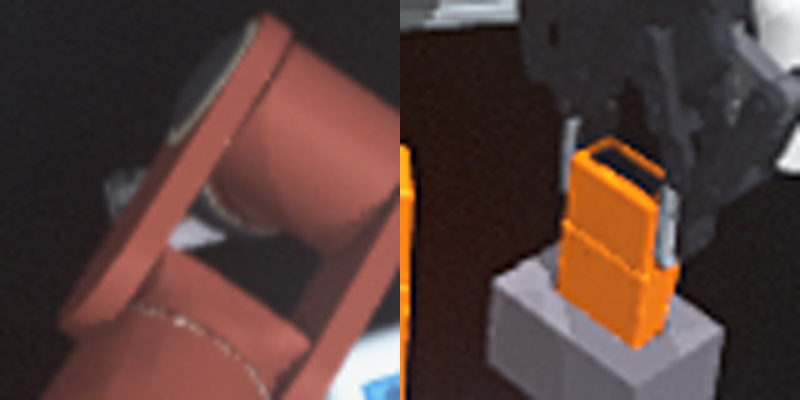

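The pads are on both side faces of the head and the wedge is upright. I'll lift it and work out the transfer.

```bash
python3 -m pendant '[[[0,0,-15],[0,0,0],0.4],[[0,0,-25],[0,0,0],0.4],[[0,0,-35],[0,0,0],0.4],[[0,0,-35],[0,0,0],0.4],[[0,0,-35],[0,0,0],0.4],[[0,0,-35],[0,0,0],0.4],[[0,0,0],[0,0,0],0.4],[[0,0,0],[0,0,0],0.4],[[0,0,0],[0,0,0],0.4]]' 60; python3 - <<'E'
from h import *
P=toolD([0,32.7,180],180);print(P[:3,3]); step(P); print(get_obs()["contact_force"])
s=optics.get_image("scene");t=tool();c=proj("scene",t[:3,3])[0];print(c)
x,y=(c-[30,45]).astype(int);cv2.imwrite("pics/a4.png",cv2.resize(s[y:y+90,x:x+70,::-1],None,fx=6.5,fy=6.5,interpolation=cv2.INTER_CUBIC));print(x,y)
# predicted wedge outline for tool offsets 11.25 / 13.8
for d in(11.25,13.8):
    W=np.array([(-22,0,0),(22,0,0),(22,11.3,0),(-22,0,100),(22,0,100),(22,22.5,100),(-22,22.5,100)]); loc=np.c_[-(W[:,1]-d)*-1*1, -W[:,0], 71.4-W[:,2]]
    print(d,np.round((proj("scene",ap(t,loc*.001))-[x,y]+.5)*6.5,0).tolist(), t[:3,0])
E
```

```text
t: 8.82
tool_pos: [0.4963, -0.2554, 0.258]
tool_rot: [-0.274, 3.13, -0.001]
contact_force: [0.2, -0.1, -0.6]
opening: 0.043
grip_force: 61.8
[0.66238927 0.14623347 0.2251354 ]
13 rows of [-11.44, 31.86, -4.13] [0.0328, 0.0082, 0.0367]
[ 0.22258213 -0.09505433 -0.60929235]
[378.12252851 180.1046128 ]
348 135
11.25 [[144.0, 477.0], [257.0, 545.0], [229.0, 558.0], [180.0, 160.0], [304.0, 218.0], [244.0, 240.0], [120.0, 180.0]] [-0.98477277 -0.17383786  0.00173011]
13.8 [[150.0, 474.0], [263.0, 542.0], [235.0, 555.0], [187.0, 158.0], [311.0, 215.0], [251.0, 237.0], [127.0, 178.0]] [-0.98477277 -0.17383786  0.00173011]
```

View pics/a4.png

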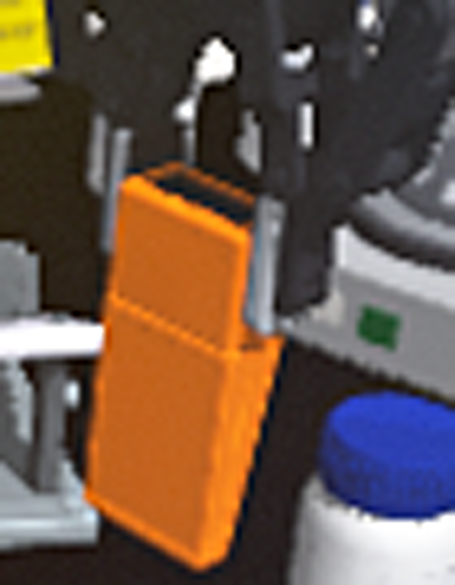

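```bash
python3 - <<'E'
from h import *
t=tool()
for d,zz,off in((11.25,71.4,0),(11.25,71.4,[.001,-.001,-.001])):
    W=np.array([(-22,0,0),(22,0,0),(22,11.3,0),(-22,0,66),(22,0,66),(-22,0,100),(22,0,100)]); loc=np.c_[d-W[:,1], -W[:,0], zz-W[:,2]]
    print(np.round((proj("scene",ap(t,loc*.001)+off)-[348,135]+.5)*6.5,0).tolist())
P=toolD([1,31.5,180],180); step(P)
E
```

```text
[[88.0, 501.0], [200.0, 571.0], [229.0, 558.0], [109.0, 295.0], [228.0, 358.0], [120.0, 180.0], [244.0, 240.0]]
[[93.0, 505.0], [205.0, 575.0], [234.0, 562.0], [114.0, 299.0], [233.0, 363.0], [125.0, 184.0], [249.0, 244.0]]
13 rows of [-11.36, 31.77, -4.24] [0.0329, 0.008, 0.0368]
```

The prediction and the picture agree within about 1 mm: the tip is 71.4 mm below the TCP, the wedge is centred and it is upright. I'm moving it over the gap.

```bash
python3 -m pendant '[[[-11.4,31.8,-4.2],[0.0329,0.008,0.0368],0.4],[[-11.4,31.8,-4.2],[0.0329,0.008,0.0368],0.4],[[-11.4,31.8,-4.2],[0.0329,0.008,0.0368],0.4],[[-11.4,31.8,-4.2],[0.0329,0.008,0.0368],0.4],[[-11.4,31.8,-4.2],[0.0329,0.008,0.0368],0.4],[[-11.4,31.8,-4.2],[0.0329,0.008,0.0368],0.4],[[-11.4,31.8,-4.2],[0.0329,0.008,0.0368],0.4],[[-11.4,31.8,-4.2],[0.0329,0.008,0.0368],0.4],[[-11.4,31.8,-4.2],[0.0329,0.008,0.0368],0.4],[[-11.4,31.8,-4.2],[0.0329,0.008,0.0368],0.4],[[-11.4,31.8,-4.2],[0.0329,0.008,0.0368],0.4],[[-11.4,31.8,-4.2],[0.0329,0.008,0.0368],0.4]]' 60 && python3 -m pendant '[[[-11.4,31.8,-4.2],[0.0329,0.008,0.0368],0.4],[[0,0,0],[0,0,0],0.4],[[0,0,0],[0,0,0],0.4],[[0,0,0],[0,0,0],0.4],[[0,0,0],[0,0,0],0.4]]'; python3 - <<'E'
from h import *
step(toolD([1,31.5,180],180)); step(toolD([1,31.5,125],180))
E
```

```text
t: 9.87
tool_pos: [0.6424, 0.1208, 0.2323]
tool_rot: [-0.411, -2.988, 0.615]
contact_force: [0.8, -0.5, -0.9]
opening: 0.0434
grip_force: 61.8
t: 10.28
tool_pos: [0.6617, 0.1446, 0.2267]
tool_rot: [-0.467, -2.969, 0.659]
contact_force: [0.6, -0.2, 0.2]
opening: 0.0434
grip_force: 61.8
1 rows of [1.09, 1.24, 0.63] [-0.0004, 0.0016, -0.002]
2 rows of [0.58, 0.63, 27.81] [-0.0002, 0.0008, -0.001]
```

```bash
cat > st.py <<'E'
from h import *
o=get_obs();t=tool();d=np.linalg.inv(A)@t
print("deck pos",np.round(d[:3,3]*1e3,1),"F deck",np.round(o["contact_force"]@A[:3,:3],1),"M deck",np.round(o["wrist_torque"]@A[:3,:3],2))
e=np.linalg.inv(toolD([0,0,0],180))@t;print("rot err",np.round(Ro.from_matrix(e[:3,:3]).as_rotvec(),4),o["opening"],o["grip_force"])
E
python3 -m pendant '[[[1.1,1.2,15],[0,0.0016,-0.002],0.4],[[0,0,16],[0,0,0],0.4],[[0,0,16],[0,0,0],0.4],[[0,0,16],[0,0,0],0.4],[[0,0,0],[0,0,0],0.4],[[0,0,0],[0,0,0],0.4],[[0,0,0],[0,0,0],0.4]]'; python3 st.py
```

```text
t: 10.87
tool_pos: [0.6534, 0.1209, 0.1698]
tool_rot: [-0.465, -2.968, 0.658]
contact_force: [1.3, -0.8, -1.1]
opening: 0.0432
grip_force: 62.5
deck pos [  0.9  31.9 118.5] F deck [-0.2  1.4 -1.2] M deck [ 0.37  0.22 -0.05]
rot err [-0.0003 -0.0008  0.0006] 0.043172068303893446 62.52150914777303
```

```bash
python3 -m pendant '[[[0,0,6],[0,0,0],0.4],[[0.4,0,6],[0,0,0],0.4],[[0.4,0,6],[0,0,0],0.4],[[0.4,0,4],[0,0,0],0.4],[[0,0,0],[0,0,0],0.4],[[0,0,0],[0,0,0],0.4]]'; python3 st.py
```

```text
t: 11.37
tool_pos: [0.6505, 0.1127, 0.1486]
tool_rot: [-0.464, -2.971, 0.659]
contact_force: [5.4, -0.7, -1.5]
opening: 0.043
grip_force: 62.6
deck pos [-0.1 31.6 95.6] F deck [-1.5  5.4 -1. ] M deck [ 1.15  0.39 -0.11]
rot err [-0.0004 -0.0033 -0.0002] 0.04297516175711344 62.56331160926493
```

The y-force shows the flat face already touching the bar. I'll back off slightly and keep lowering.

```bash
python3 -m pendant '[[[-0.7,0,2],[0,0,0],0.4],[[0,0,3],[0,0,0],0.4],[[0,0,3],[0,0,0],0.4],[[0,0,0],[0,0,0],0.4],[[0,0,0],[0,0,0],0.4]]'; python3 st.py
```

```text
t: 11.78
tool_pos: [0.6496, 0.1094, 0.1412]
tool_rot: [-0.463, -2.969, 0.659]
contact_force: [5.7, -1.1, 0.4]
opening: 0.0431
grip_force: 62.8
deck pos [-0.1 31.7 87.5] F deck [-0.4  5.8  0.7] M deck [ 1.08  0.44 -0.11]
rot err [-0.     -0.0019 -0.0005] 0.04309495385553608 62.81553352382616
```

```bash
python3 -m pendant '[[[-0.8,0,1],[0,0,0],0.4],[[0,0,2],[0,0,0],0.4],[[0,0,0],[0,0,0],0.4],[[0,0,0],[0,0,0],0.4]]'; python3 st.py
```

```text
t: 12.12
tool_pos: [0.6495, 0.1084, 0.1391]
tool_rot: [-0.464, -2.968, 0.658]
contact_force: [2.6, 1.4, 2.2]
opening: 0.0433
grip_force: 62.8
deck pos [-0.1 31.9 85.2] F deck [-1.   2.   2.9] M deck [ 0.47  0.31 -0.21]
rot err [-0.0001 -0.0005 -0.0005] 0.043291383921005386 62.79001296414208
```

```bash
python3 -m pendant '[[[-0.2,0,1.5],[0,0,0],0.4],[[0,0,1],[0,0,0],0.4],[[0,0,0],[0,0,0],0.4],[[0,0,0],[0,0,0],0.4],[[0,0,0],[0,0,0],0.4]]' 80; python3 st.py
```

```text
t: 12.53
tool_pos: [0.6495, 0.1081, 0.1386]
tool_rot: [-0.464, -2.969, 0.657]
contact_force: [1.0, 5.2, 9.3]
opening: 0.0429
grip_force: 82.7
deck pos [-0.1 32.1 84.6] F deck [-0.8 -0.6 10.7] M deck [-0.1   0.2  -0.28]
rot err [-0.001  -0.0009 -0.0001] 0.042862343758042716 82.69951230834295
```

```bash
python3 -m pendant '[[[0,0,1.2],[0,0,0],0.4],[[0,0,1],[0,0,0],0.4],[[0,0,0],[0,0,0],0.4],[[0,0,0],[0,0,0],0.4],[[0,0,0],[0,0,0],0.4]]' 80; python3 st.py
```

```text
t: 12.95
tool_pos: [0.6496, 0.1079, 0.1381]
tool_rot: [-0.465, -2.97, 0.656]
contact_force: [0.5, 6.2, 13.3]
opening: 0.043
grip_force: 83.1
deck pos [-0.1 32.2 84. ] F deck [ 0.1 -1.4 14.6] M deck [-0.47  0.1  -0.36]
rot err [-0.0021 -0.0017  0.0006] 0.042958269747140454 83.10287211206742
```

```bash
python3 -m pendant '[[[-0.2,0,1.2],[0,0,0],0.4],[[0,0,1.2],[0,0,0],0.4],[[0,0,1],[0,0,0],0.4],[[0,0,0],[0,0,0],0.4],[[0,0,0],[0,0,0],0.4],[[0,0,0],[0,0,0],0.4]]' 80; python3 st.py; python3 - <<'E'
import sys
from h import *
t=optics.get_image("top");s=optics.get_image("scene")
r=lambda im,x,y,w,h,k:cv2.resize(im[y:y+h,x:x+w,::-1],None,fx=k,fy=k,interpolation=cv2.INTER_CUBIC)
cv2.imwrite("pics/a5.png",np.hstack([r(t,258,150,75,70,16/3),r(s,295,125,75,70,16/3)]))
E
```

```text
t: 13.45
tool_pos: [0.6497, 0.1075, 0.1372]
tool_rot: [-0.467, -2.971, 0.654]
contact_force: [-2.2, 9.9, 19.3]
opening: 0.0429
grip_force: 83.8
deck pos [-0.3 32.5 83.1] F deck [ 0.2 -5.2 21.2] M deck [-1.18 -0.02 -0.48]
rot err [-0.0036 -0.0024  0.0013] 0.04287991966149226 83.75751345498429
```

Fz is 21 N. I'll open and retreat, then press again from above with closed fingers so the load is a clean axial one.

```bash
python3 -m pendant '[[[0,0,0],[0,0,0],0.8],[[0,0,0],[0,0,0],0.8],[[0,0,0],[0,0,0],0.8],[[0,0,0],[0,0,0],0.8],[[0,0,-10],[0,0,0],0.8],[[0,0,-25],[0,0,0],0.8],[[0,0,-25],[0,0,0],0.8],[[0,0,-15],[0,0,0],0.8],[[0,0,0],[0,0,0],0],[[0,0,0],[0,0,0],0],[[0,0,0],[0,0,0],0],[[0,0,0],[0,0,0],0]]' 40; python3 st.py; python3 - <<'E'
from h import *
t=optics.get_image("top");s=optics.get_image("scene")
r=lambda im,x,y,w,h,k:cv2.resize(im[y:y+h,x:x+w,::-1],None,fx=k,fy=k,interpolation=cv2.INTER_CUBIC)
cv2.imwrite("pics/a6.png",np.hstack([r(t,258,150,75,70,16/3),r(s,295,125,75,70,16/3)]))
E
```

```text
t: 14.55
tool_pos: [0.6573, 0.1344, 0.1972]
tool_rot: [-0.462, -2.964, 0.66]
contact_force: [-0.6, 0.1, -0.8]
opening: 0.0199
grip_force: 0.0
deck pos [ -0.2  31.5 149.3] F deck [-0.2 -0.5 -0.8] M deck [-0.02  0.15  0.07]
rot err [ 0.0021  0.0028 -0.0017] 0.019948170377368096 0.0
```

View pics/a6.png

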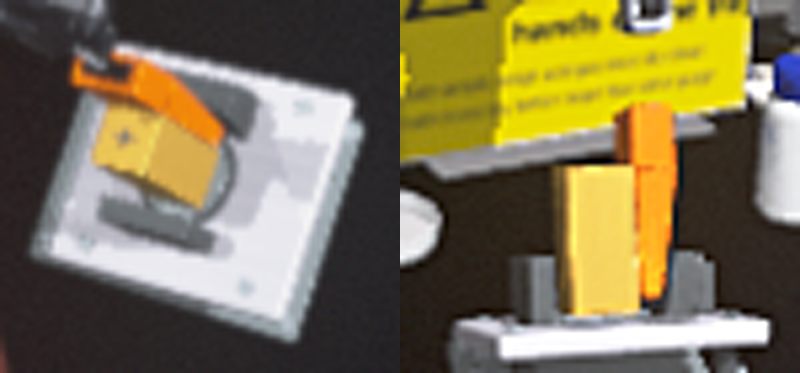

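The picture shows the wedge flush against the bar: its tip is at (655,300), about 9 mm above the deck, and its head top at (650,103), about 111 mm. Now I'll press the head from above with closed fingers.

```bash
python3 -m pendant '[[[0,0,10],[0,0,0],0],[[0,0,10],[0,0,0],0],[[0,0,8],[0,0,0],0],[[0.5,0,4],[0,0,0],0],[[0,0,0],[0,0,0],0],[[0,0,0],[0,0,0],0],[[0,0,0],[0,0,0],0]]' 40; python3 st.py
```

```text
t: 15.23
tool_pos: [0.654, 0.1224, 0.1708]
tool_rot: [-0.464, -2.968, 0.658]
contact_force: [-0.3, -0.3, 1.2]
opening: -0.0001
grip_force: 0.0
deck pos [-1.000e-01  3.200e+01  1.201e+02] F deck [ 0.8 -0.2  0.9] M deck [-0.01  0.2   0.08]
rot err [-0.     -0.0008 -0.0006] -8.078042341354063e-05 0.0
```

```bash
python3 -m pendant '[[[0.8,0,3],[0,0,0],0],[[0.8,0,3],[0,0,0],0],[[0,0,0],[0,0,0],0],[[0,0,0],[0,0,0],0],[[0,0,0],[0,0,0],0]]'; python3 st.py;python3 -m pendant '[[[0,0,2],[0,0,0],0],[[0,0,1],[0,0,0],0],[[0,0,0],[0,0,0],0],[[0,0,0],[0,0,0],0],[[0,0,0],[0,0,0],0]]'; python3 st.py
```

```text
t: 15.65
tool_pos: [0.6515, 0.1204, 0.165]
tool_rot: [-0.463, -2.967, 0.658]
contact_force: [-0.2, 1.1, -0.4]
opening: -0.0002
grip_force: 0.0
deck pos [-1.000e-01  3.020e+01  1.137e+02] F deck [-1.1 -0.5  0.1] M deck [-0.04  0.26  0.01]
rot err [ 0.0003 -0.0003 -0.0009] -0.0001559449443846931 0.0
t: 16.07
tool_pos: [0.6511, 0.1192, 0.1622]
tool_rot: [-0.463, -2.967, 0.658]
contact_force: [-0.1, 0.3, -0.0]
opening: -0.0003
grip_force: 0.0
deck pos [-1.000e-01  3.020e+01  1.106e+02] F deck [-0.2 -0.2  0.1] M deck [-0.03  0.22  0.03]
rot err [ 0.0003 -0.0002 -0.0009] -0.00027887783755130687 0.0
```

```bash
python3 -m pendant '[[[0,0,1],[0,0,0],0],[[0,0,1],[0,0,0],0],[[0,0,1],[0,0,0],0],[[0,0,0],[0,0,0],0],[[0,0,0],[0,0,0],0],[[0,0,0],[0,0,0],0]]'; python3 st.py
```

```text
t: 16.57
tool_pos: [0.6515, 0.1188, 0.1619]
tool_rot: [-0.464, -2.97, 0.657]
contact_force: [-1.4, 3.5, 7.0]
opening: 0.0002
grip_force: 3.7
deck pos [-1.000e-01  3.070e+01  1.103e+02] F deck [ 0.3 -2.4  7.5] M deck [-0.36  0.13 -0.03]
rot err [-0.0016 -0.0025 -0.    ] 0.00023797997679541767 3.6738441310080816
```

```bash
python3 -m pendant '[[[0,0,1],[0,0,0],0],[[0,0,1],[0,0,0],0],[[0,0,1],[0,0,0],0],[[0,0,1],[0,0,0],0],[[0,0,0],[0,0,0],0],[[0,0,0],[0,0,0],0],[[0,0,0],[0,0,0],0],[[0,0,0],[0,0,0],0]]'; python3 st.py
```

```text
t: 17.23
tool_pos: [0.6521, 0.1186, 0.1618]
tool_rot: [-0.465, -2.974, 0.654]
contact_force: [-2.0, 7.7, 16.9]
opening: -0.0004
grip_force: 8.6
deck pos [ -0.   31.3 110.1] F deck [ 1.1 -4.2 18.1] M deck [-0.9   0.03 -0.05]
rot err [-0.0041 -0.0054  0.0009] -0.000366544990601535 8.576197281581699
```

```bash
python3 -m pendant '[[[0,0,1],[0,0,0],0],[[0,0,0],[0,0,0],0],[[0,0,0],[0,0,0],0],[[0,0,0],[0,0,0],0]]'; python3 st.py; python3 -m pendant '[[[0,0,-6],[0,0,0],0],[[0,0,-15],[0,0,0],0],[[0,0,-30],[0,0,0],0],[[0,0,-30],[0,0,0],0],[[0,0,-40],[0,0,0],0],[[0,0,-40],[0,0,0],0],[[0,0,0],[0,0,0],0],[[0,0,0],[0,0,0],0]]'; python3 - <<'E'
from h import *
t=optics.get_image("top");s=optics.get_image("scene")
# change since the first release (picture a6), bar/wedge region
r=lambda im,x,y,w,h,k:cv2.resize(im[y:y+h,x:x+w,::-1],None,fx=k,fy=k,interpolation=cv2.INTER_CUBIC)
new=np.hstack([r(t,258,150,75,70,16/3),r(s,295,125,75,70,16/3)]);cv2.imwrite("pics/a7.png",new)
old=cv2.imread("pics/a6.png").astype(int);d=abs(new.astype(int)-old).mean(2)
print("scene wedge/bar diff",d[110:310,550:690].mean(),"top bar/wedge",d[90:210,80:230].mean(),"background",d[300:,:].mean())
# bystanders moved? compare with first pictures
for n,im,b in(("top",t,[(355,145,385,180),(403,145,440,182),(195,173,230,208)]),):
    o=cv2.imread(f"pics/{n}0.png")[:,:,::-1].astype(int)
    for x0,y0,x1,y1 in b: print("bystander",np.abs(im[y0:y1,x0:x1].astype(int)-o[y0:y1,x0:x1]).mean())
E
```

```text
t: 17.57
tool_pos: [0.6522, 0.1185, 0.1617]
tool_rot: [-0.466, -2.975, 0.654]
contact_force: [-2.8, 9.1, 17.4]
opening: -0.0001
grip_force: 9.8
deck pos [ -0.   31.5 110. ] F deck [ 0.3 -5.4 19.1] M deck [-1.08 -0.05 -0.09]
rot err [-0.0048 -0.0061  0.0012] -0.0001426497126281395 9.816256987178349
t: 18.23
tool_pos: [0.6722, 0.182, 0.3049]
tool_rot: [-0.465, -2.974, 0.655]
contact_force: [0.3, 1.2, -1.4]
opening: 0.0004
grip_force: 0.0
scene wedge/bar diff 2.823630952380952 top bar/wedge 2.3356666666666666 background 1.8178995433789953
bystander 1.6606349206349207
bystander 1.8558558558558558
bystander 81.41006802721088
```

```bash
python3 - <<'E'
from h import *
s=optics.get_image("scene").astype(int);o=cv2.imread("pics/scene0.png")[:,:,::-1].astype(int)
d=abs(s-o)[158:176,273:304].mean();print("dish diff",d)
if d<6: print(ctrl.finish_job())
E
```

```text
dish diff 2.281362007168459
the job is handed in; nothing more can be done
None
```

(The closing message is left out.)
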